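Check the reflector block with the bridge height gauge

TASK

On the electrotherapy service table, measure the thick rectangular brass block: pick up the bridge height gauge by its square housing and lower it upright over the block, so that its two legs stand flat on the table either side and its sprung foot rests about the middle of the block and reads its height. Set it down, do not drop it, leave the block where it lies, and let go with the gauge standing there.

Things in the scene. Friction and masses are not known exactly. Their poses are not given: they have to be found in the camera images.
- gauge_grip (a point): Bridge height gauge, 0.5 kg, 146 mm tall: dark steel legs and beam, upright aluminium housing on the beam's middle. This point: on its upright centre line, in the housing, 115 mm above the soles; grip here, on any two opposite sides. Housing 34 x 34 mm, sides along its x and y, from 76 to 146 mm above the soles. z up; the white scale is on its +x side.
- gauge_base (a point): Same gauge and axes: point on the centre line level with the soles of the legs (0 = table). Two legs, each 60 mm along x, 12 mm along y, at y = +-54 mm: 96 mm free between them. Beam 120 mm along y, 30 mm wide, from 63 to 77 mm up. The sprung foot, a steel disc of 24 mm diameter, hangs on the centre line; when lifted its underside is level with the soles.
- gauge_foot (a joint): The gauge's sprung slide foot, in m: height of its underside above the soles. 0 when free or on the bare table, at most 0.05; with the gauge standing over a part it reads the part's height. The spring pushes down with 0.5 N at 0 and 1.3 N at 0.032, well under the gauge's weight.
- block_center (a point): Centre (half-way up) of the brass block to measure: 50 mm along its x, 40 mm along its y, 32 mm high, 0.5 kg, loose, flat on the table. Not to be measured: a flat brass strip (100 x 26 x 10 mm) and a round brass rod (22 mm diameter, 90 mm long) lying on the same table.

How it is judged (in metres and radians):
On the way:
1. the gauge is picked up, its soles more than 33 mm above the table (height (world z) of gauge_grip above 0.148 m), for 0.1 s.
At the end, for the whole second after the job is handed in: The released gauge stands still and upright (within about 10 degrees), both legs on the table (within 4 mm), its centre line within 20 mm of the block's centre, its foot joint reading 28 to 36 mm; the block lies flat within 20 mm of where it started (value of joint gauge_foot between 0.028 and 0.036 m and horizontal distance between gauge_grip and block_center below 0.02 m and angle between each of gauge_grip, block_center's own z axis and vertical below 0.17 rad and height (world z) of gauge_grip between 0.111 and 0.119 m and height (world z) of block_center below 0.02 m and distance of block_center from where it was at the start of the episode below 0.02 m and linear speed of gauge below 0.02 m/s); the robot touches nothing.
It fails at once if the gauge is dropped (falls free faster than 0.6 m/s, some 20 mm) (contact force between the fingers and gauge below 0.05 N and linear speed of gauge above 0.6 m/s).
It fails at once if the gauge is tipped over (more than 45 degrees) (angle between gauge_grip's own z axis and vertical above 0.79 rad).
It fails at once if the block is pushed more than 30 mm from its place (distance of block_center from where it was at the start of the episode above 0.03 m).
It also fails if it takes over 35 s, if anything falls off the work surface, if the arm or the gripper's body presses on something with over 40 N, if the wrist force passes 120 N, or if a joint passes its speed limit or range.

ROBOT

A 7-joint arm with a two-finger parallel gripper is mounted at the origin on the work surface. World frame = base frame: x ahead of the robot, y to its left, z up, the work surface at z = 0. Lengths are in mm, angles in rad, forces in N, time in s.
With the tool pointing down it reaches from about 400 to 875 mm from the base axis. Payload 4.4 kg.
Tool frame: the origin (TCP) lies at the very end of the fingers, on their centre line; the grasp point (between the pads) lies 19 mm behind it; z points along the fingers, y is the direction in which the jaws open and shut (so a half turn about z gives the same grasp; the last joint's range is limited). The gripper opens to 85 mm and grips with 20 to 120 N. Pads are 22 mm wide; open, the fingers measure 114 mm over their backs; the gripper's body (76 mm by 85 mm) begins 54 mm behind the grasp point. The pads swing forward as they close: fully open they stand 13 mm farther back than shut.
Start: joints at [-1.31, 0.628, 0.038, 1.517, -0.027, 0.996, -0.02], TCP at [208.636, 615.621, 231.313] pointing down, gripper open.
Joint ranges: [-3.06, 3.06], [-0.37, 2.12], [-1.25, 1.32], [0.18, 2.47], [-1.1, 4.24], [0.23, 1.98], [-2.94, 2.94]. Speed limits (rad/s): [2.57, 2.57, 3.14, 3.14, 3.14, 3.14, 3.14].

INTERFACE

Orientations are given as a unit quaternion [x, y, z, w].
In Python, from workcell import r gives the robot as it stands.
- The arm moves only by the tool drive_tool, never from a script. Its argument "targets" is a list of rows, each a list of 6 numbers: the shift along the tool's x, y, z in units of 25 mm (1.0 is 25 mm), then the turn, a rotation vector about the tool's x, y, z in units of 8 degrees (1.0 is 8 degrees). A call has 1 to 5 rows; each row shifts and turns the commanded pose from where the row before left it, along the tool's axes as they then stand; what a row does not reach is not made up. A row lasts 1/10 s, in which the tool goes at most 50 mm and 8.59 degrees, less where a joint would pass 70% of its speed; a pose out of reach is approached as far as the arm can. A call is refused whole if a number of a shift passes 1 or a number of a turn 1, either way. A call with a gripper value outside its range is refused whole. "claw" is the finger opening in mm, from 0 to 85.4, set as the call begins (left out, the last holds). The fingers move at their own pace and stop on an object; "newtons" is the grip in N (left out, the last holds). Time passes only in rows, so rows that do not move let the fingers close. It gives the time, the measured TCP pose, the force and the opening at its end, in the units of the state.
- r.sense(): the state, without advancing time (a new reading comes with each control period).
- r.snapshot(name): name is "side" or "top" or "wrist"; returns the picture (420x560x3 uint8, red, green, blue); there is no depth.
- r.camera_params(name): a dict with "intrinsics" (3x3 intrinsics, pixels), "rvec" (rotation vector, rad) and "tvec" (3), from world to camera coordinates, as OpenCV has them. Camera axes: x right, y down, z forward; pixel columns grow to the right and rows downward; lengths in mm; the calibration is good to about 2 mm. The wrist camera is an equidistant fisheye: a pixel r from the principal point sees the ray r / f radians off the axis. A picture is of the moment at which its call begins: read the wrist's pose just before it. camera_params takes no time and is no camera call; for the wrist camera it gives the pose at the moment of the call.
- r.finish_job(): hands the job in, once; it reports no verdict.
The state is a dict: "time_s": time; "joints": joint angles; "qd": joint speeds; "effort": joint torques, N m; "eef_pos": TCP position; "eef_rot": TCP orientation; "wrist_force": force on the tool from outside, world axes, zero at the start; "torque": the same for the moment, N m; "finger_gap": finger opening in mm.
Only numpy, scipy, OpenCV 4.12 (cv2) and the standard library are available. Lean on these libraries where they do the work, as an engineer would, in place of code of your own. Each camera call takes 0.05 s, during which the arm holds its last target.

## Working session

There is one attempt and no reset: what is moved stays moved. The work goes in short steps, Python scripts to look and compute and a tool call to move; the robot and the scene stay as the last step left them, time stands still between calls to the robot, and variables do not carry over. Pictures are saved under pics/ and viewed, and the job is handed in when it is done.

Besides the shell and the picture viewer there is one more tool, called after "Request:" by a JSON object that holds its "method" and its "body", one argument or row to a line. drive_tool: Moves the arm, as the interface text tells. Its arguments: {"type":"object","properties":{"targets":{"type":"array","items":{"type":"array","items":{"type":"number"}}},"claw":{"type":"number"},"newtons":{"type":"number"}},"required":["targets"]}

```bash
mkdir -p pics; ls; python3 - <<'E'
from workcell import r
import cv2
s=r.sense();print({k:s[k] for k in("time_s","eef_pos","eef_rot","finger_gap","wrist_force")})
for n in("top","side","wrist"):
    p=r.camera_params(n);print(n,p)
    cv2.imwrite(f"pics/{n}0.png",r.snapshot(n)[:,:,::-1])
E
```

```text
pics
{'time_s': 0.0, 'eef_pos': array([208.42967443, 615.02274305, 230.40681624]), 'eef_rot': array([ 1.62674416e-01,  9.86679362e-01, -9.22856809e-04, -1.37431987e-04]), 'finger_gap': 85.27341842342848, 'wrist_force': array([-0.10171125, -0.40232074,  0.39337143])}
top {'intrinsics': array([[538.37143307,   0.        , 283.72046598],
       [  0.        , 538.37143307, 205.59452237],
       [  0.        ,   0.        ,   1.        ]]), 'rvec': array([ 2.16605535, -2.22540423,  0.09565632]), 'tvec': array([  -3.9674122 ,  521.86496809, 1026.13170094])}
side {'intrinsics': array([[478.89401715,   0.        , 285.28264707],
       [  0.        , 478.89401715, 205.8111419 ],
       [  0.        ,   0.        ,   1.        ]]), 'rvec': array([ 2.23147225, -0.40421029,  0.19536706]), 'tvec': array([-515.97914397,  200.071296  ,  935.16303991])}
wrist {'intrinsics': array([[325.1922621 ,   0.        , 279.23753817],
       [  0.        , 325.1922621 , 208.38330077],
       [  0.        ,   0.        ,   1.        ]]), 'rvec': array([-2.37118749, -1.69999682, -0.22651274]), 'tvec': array([-650.42847677,  -33.36353063,  376.70739929])}
```

View pics/top0.png

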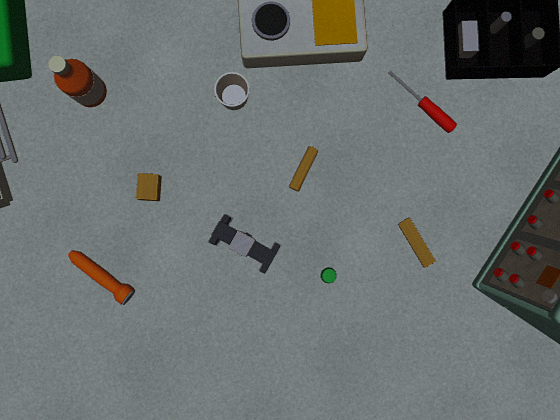

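View pics/side0.png

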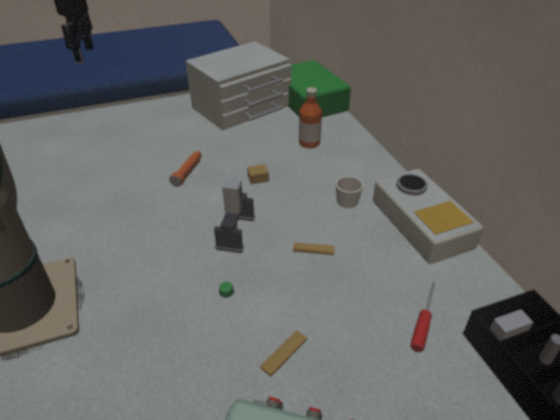

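View pics/wrist0.png

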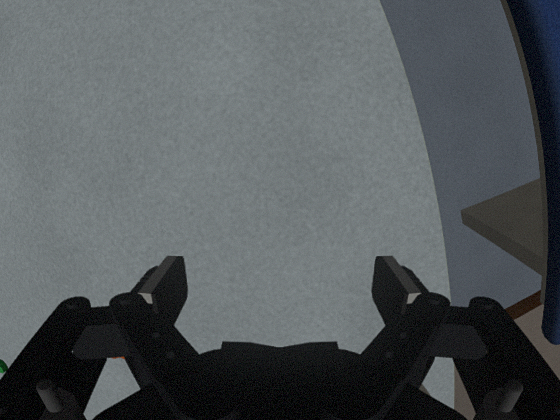

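The top view shows the block at about (149,187), the gauge at (245,243) with its housing top near (243,242), and the two long brass parts at (303,169) and (416,242). The side view shows the block at (258,174) and the gauge at (235,215). I'll segment these and cast rays.

```bash
cat > h.py <<'E'
import numpy as np,cv2
from workcell import r
def ray(n,uv,p=None):
    p=p or r.camera_params(n);K=p["intrinsics"];R=cv2.Rodrigues(p["rvec"])[0];t=p["tvec"]
    uv=np.atleast_2d(np.float64(uv))
    if n=="wrist":
        d=(uv-K[:2,2])/K[0,0];th=np.linalg.norm(d,axis=1,keepdims=True);v=np.hstack([np.sin(th)*d/np.maximum(th,1e-9),np.cos(th)])
    else: v=np.hstack([(uv-K[:2,2])/K[0,0],np.ones((len(uv),1))])
    return -R.T@t, v@R
def plane(n,uv,z,p=None):
    c,v=ray(n,uv,p);return c+v*((z-c[2])/v[:,2:])
def proj(n,X,p=None):
    p=p or r.camera_params(n);K=p["intrinsics"];X=np.atleast_2d(np.float64(X));
    Y=X@cv2.Rodrigues(p["rvec"])[0].T+p["tvec"]
    if n=="wrist":
        rr=np.linalg.norm(Y[:,:2],axis=1,keepdims=True);return K[:2,2]+K[0,0]*Y[:,:2]/rr*np.arctan2(rr,Y[:,2:])
    return K[:2,2]+K[0,0]*Y[:,:2]/Y[:,2:]
E
python3 - <<'E'
from h import *
im=cv2.imread("pics/top0.png");sd=cv2.imread("pics/side0.png")
a=cv2.resize(im[150:290,120:290],None,fx=4.5,fy=4,interpolation=cv2.INTER_CUBIC)
a=cv2.resize(im[160:280,125:285],None,fx=5,fy=5,interpolation=cv2.INTER_CUBIC);cv2.imwrite("pics/topz.png",a)
b=cv2.resize(sd[150:260,190:310],None,fx=5,fy=5,interpolation=cv2.INTER_CUBIC);cv2.imwrite("pics/sidez.png",b)
print("cam",ray("top",[0,0])[0],ray("side",[0,0])[0])
hsv=cv2.cvtColor(im,cv2.COLOR_BGR2HSV)
m=cv2.inRange(hsv,(12,110,40),(30,255,255));m[:140]=0
for c in cv2.findContours(m,0,2)[0]:
    if cv2.contourArea(c)<100: continue
    q=cv2.minAreaRect(c);print("brass",q,cv2.boundingRect(c))
    if q[0][0]<200:
        print(plane("top",cv2.boxPoints(q),32).round(1))
dk=cv2.inRange(im,(0,0,0),(75,75,75));dk[:200]=0;dk[290:]=0;dk[:,:195]=0;dk[:,300:]=0
for c in cv2.findContours(dk,0,2)[0]:
    if cv2.contourArea(c)>50: print("dark",cv2.minAreaRect(c),cv2.contourArea(c))
E
```

```text
cam [ 450.89336782    2.77925623 1059.24147367] [ 271.08816738 -736.98661824  751.10241761]
brass ((549.0330810546875, 276.2405700683594), (16.60898780822754, 22.33957290649414), 29.05460548400879) (537, 265, 23, 24)
brass ((92.42000579833984, 271.44000244140625), (56.40000534057617, 7.0), 36.86989974975586) (70, 253, 47, 38)
[[433.6 392.3  32. ]
 [443.9 384.4  32. ]
 [378.  300.1  32. ]
 [367.8 308.1  32. ]]
brass ((416.4705810546875, 242.11767578125), (51.4495735168457, 13.3768892288208), 59.03623962402344) (399, 218, 36, 50)
brass ((148.27157592773438, 186.69796752929688), (23.867761611938477, 26.575149536132812), 4.085616588592529) (136, 173, 25, 28)
[[540.5 264.3  32. ]
 [591.2 260.3  32. ]
 [586.8 215.   32. ]
 [536.  219.2  32. ]]
brass ((303.5, 168.00001525878906), (10.733125686645508, 46.0629997253418), 26.56505012512207) (289, 146, 29, 45)
dark ((254.1000213623047, 249.80001831054688), (42.0380744934082, 32.64659118652344), 26.56505012512207) 492.5
dark ((224.11538696289062, 231.92308044433594), (20.96186637878418, 32.497100830078125), 29.744882583618164) 451.0
```

View pics/topz.png

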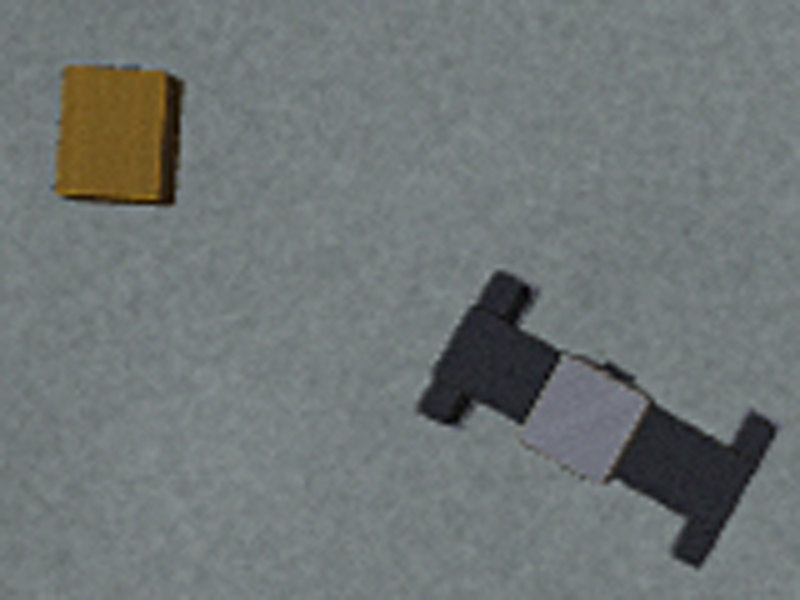

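View pics/sidez.png

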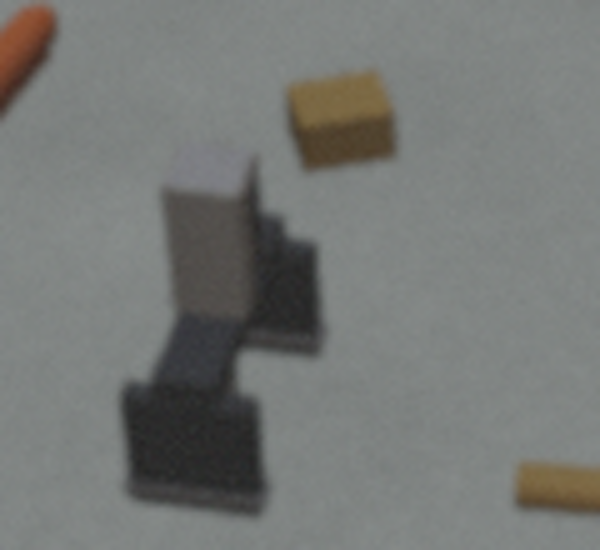

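```bash
python3 - <<'E'
from h import *
f=lambda P,o:(np.float64(P)+.5)/5-.5+o
B=plane("top",f([(65,66),(166,72),(160,200),(57,193)],(125,160)),32)
H=plane("top",f([(567,352),(650,402),(604,480),(520,430)],(125,160)),146)
for n,X in(("block",B),("hous",H)):
    print(n,X.mean(0).round(1)); e=np.roll(X,-1,0)-X
    print(np.linalg.norm(e[:,:2],axis=1).round(1),np.degrees(np.arctan2(e[:,1],e[:,0])).round(1))
# side view
B2=plane("side",f([(288,86),(378,72),(394,118),(302,128)],(190,150)),32)
H2=plane("side",f([(166,186),(180,146),(257,152),(245,192)],(190,150)),146)
for n,X in(("blockS",B2),("housS",H2)):
    print(n,X.mean(0).round(1)); e=np.roll(X,-1,0)-X
    print(np.linalg.norm(e[:,:2],axis=1).round(1),np.degrees(np.arctan2(e[:,1],e[:,0])).round(1))
# leg ends at table, top view: outer leg points
L=plane("top",f([(500,272),(420,410),(775,428),(700,565)],(125,160)),63);print("legs top z63",L.round(1),L.mean(0).round(1))
E
```

```text
block [564.7 242.1  32. ]
[38.6 49.1 39.2 48.8] [-94.9 176.7  84.6  -4.1]
hous [451.8  57.3 146. ]
[32.8 30.5 33.  30.7] [-122.6  148.    57.8  -32.4]
blockS [565.5 241.   32. ]
[48.5 42.6 47.7 38.6] [ -4.9 -97.7 170.2  83.6]
housS [452.7  57.6 146. ]
[28.3 33.4 28.1 33.5] [  63.   -27.8 -116.7  152.6]
legs top z63 [[505.8  92.6  63. ]
 [455.7 123.   63. ]
 [445.5  -7.5  63. ]
 [396.   21.4  63. ]] [450.8  57.4  63. ]
```

Both views agree: the block's centre is (565,242) with its x axis at about -4.5°, and the gauge's axis is at (452,57.5) with its y axis at about 58.5°. The measured edges match the given sizes. Next I work out the approach moves.

```bash
cat >> h.py <<'E'
from scipy.spatial.transform import Rotation as Ro
def go(pos,yawy):
    s=r.sense();R=Ro.from_quat(s["eef_rot"]);
    y=np.array([np.cos(np.radians(yawy)),np.sin(np.radians(yawy)),0]);z=np.array([0,0,-1.]);T=Ro.from_matrix(np.c_[np.cross(y,z),y,z])
    print("t",s["time_s"],"pos",s["eef_pos"].round(1),"joints",np.round(s["joints"],2),"gap",round(s["finger_gap"],1),"F",s["wrist_force"].round(1))
    d=np.float64(pos)-s["eef_pos"]
    print("turn units",((R.inv()*T).as_rotvec(degrees=True)/8).round(2),"shift units now",(R.inv().apply(d)/25).round(2),"shift after turn",(T.inv().apply(d)/25).round(2))
E
python3 -c "
from h import *
go([452,57.5,230],58.5)"
```

```text
t 0.15 pos [208.5 615.2 230.6] joints [-1.31  0.63  0.04  1.52 -0.03  1.   -0.02] gap 85.0 F [ 0.6  0.5 -0.8]
turn units [-0.01  0.    1.6 ] shift units now [-16.39 -18.     0.05] shift after turn [-19.96 -13.93   0.03]
```

Request:
{"method": "drive_tool", "body": {
  "targets": [
    [0,0,0,0,0,0.8],
    [0,0,0,0,0,0.8],
    [-0.5,-0.35,0,0,0,0],
    [-1,-0.7,0,0,0,0],
    [-1,-0.7,0,0,0,0]
  ],
  "claw": 85,
  "newtons": 50
}}

```text
time_s: 0.65
eef_pos: [238.9, 544.8, 230.7]
eef_rot: [0.271, 0.963, -0.0, -0.0]
wrist_force: [1.2, -0.0, 0.5]
finger_gap: 85.2
```

Request:
{"method": "drive_tool", "body": {
  "targets": [
    [-1,-0.7,0,0,0,0],
    [-1,-0.7,0,0,0,0],
    [-1,-0.7,0,0,0,0],
    [-1,-0.7,0,0,0,0],
    [-1,-0.7,0,0,0,0]
  ]
}}

```text
time_s: 1.15
eef_pos: [300.1, 404.4, 231.2]
eef_rot: [0.272, 0.962, -0.0, -0.0]
wrist_force: [-0.1, 0.1, 0.9]
finger_gap: 84.9
```

Request:
{"method": "drive_tool", "body": {
  "targets": [
    [-1,-0.7,0,0,0,0],
    [-1,-0.7,0,0,0,0],
    [-1,-0.7,0,0,0,0],
    [-1,-0.7,0,0,0,0],
    [-1,-0.7,0,0,0,0]
  ]
}}

```text
time_s: 1.65
eef_pos: [360.9, 264.6, 231.3]
eef_rot: [0.272, 0.962, -0.0, -0.0]
wrist_force: [0.3, 0.2, -0.2]
finger_gap: 85.2
```

Request:
{"method": "drive_tool", "body": {
  "targets": [
    [-1,-0.7,0,0,0,0],
    [-1,-0.7,0,0,0,0],
    [-1,-0.7,0,0,0,0],
    [-1,-0.7,0,0,0,0],
    [-1,-0.7,0,0,0,0]
  ]
}}

```text
time_s: 2.15
eef_pos: [421.7, 124.6, 231.3]
eef_rot: [0.272, 0.962, 0.0, -0.0]
wrist_force: [0.1, 0.3, -0.5]
finger_gap: 85.2
```

```bash
python3 -c "
from h import *
go([452,57.5,230],58.5)"
```

```text
t 2.15 pos [421.7 124.6 231.3] joints [-0.47  0.34  0.16  2.08 -0.08  0.73  0.76] gap 85.2 F [ 0.1  0.3 -0.5]
turn units [ 0. -0. -0.] shift units now [-2.44 -1.65  0.05] shift after turn [-2.44 -1.66  0.05]
```

Request:
{"method": "drive_tool", "body": {
  "targets": [
    [-1,-0.7,0,0,0,0],
    [-0.9,-0.6,0,0,0,0],
    [-0.5,-0.35,0,0,0,0],
    [0,0,0,0,0,0]
  ]
}}

```text
time_s: 2.55
eef_pos: [451.7, 57.0, 231.2]
eef_rot: [0.274, 0.962, -0.0, 0.0]
wrist_force: [-1.1, 0.6, 0.2]
finger_gap: 85.3
```

```bash
python3 - <<'E'
from h import *
go([452,57.5,230],58.5)
p=r.camera_params("wrist")
im=r.snapshot("wrist")[:,:,::-1];cv2.imwrite("pics/w1.png",im)
print(proj("wrist",[[452,57.5,146],[452,57.5,0]],p))
c,v=ray("wrist",[[280,208]],p);print("cam",c,v)
c=np.radians(58.5);ey=np.array([np.cos(c),np.sin(c)]);ex=np.array([ey[1],-ey[0]])
for a,b in((1,1),(1,-1),(-1,-1),(-1,1)):
    q=np.r_[np.array([452,57.5])+17*a*ex+17*b*ey,146];print(proj("wrist",q,p).round(0))
E
```

```text
t 2.55 pos [451.7  57.  231.2] joints [-0.32  0.36  0.18  2.04 -0.09  0.75  0.93] gap 85.3 F [-1.1  0.6  0.2]
turn units [-0.    0.01 -0.03] shift units now [-0.    0.02  0.05] shift after turn [-0.    0.02  0.05]
[[278.70048088 215.03710941]
 [278.76809442 179.62619642]]
cam [395.35466059  92.77017683 372.98345839] [[ 0.22382972 -0.13470742 -0.96527414]]
[[302. 237.]]
[[256. 237.]]
[[255. 192.]]
[[302. 192.]]
```

View pics/w1.png

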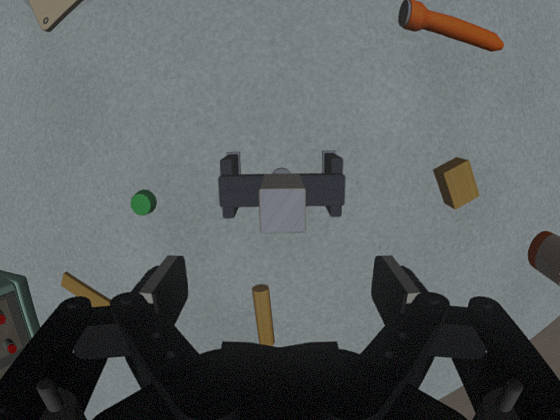

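Gripper camera: the housing top spans x 260–306 and y 189–233, about 3 mm from the prediction at (279,215). The tool is aligned with the gauge. I'll refine from this view.

```bash
python3 - <<'E'
from h import *
p=r.camera_params("wrist")
im=cv2.imread("pics/w1.png")
c=im[140:245,205:360];cv2.imwrite("pics/w1z.png",cv2.resize(c,None,fx=5,fy=5,interpolation=cv2.INTER_CUBIC))
print(plane("wrist",[[283,211]],146,p),plane("wrist",[[282,190]],77,p),"block",plane("wrist",[[459,184]],32,p))
E
```

```text
[[450.25287243  63.55778336 146.        ]] [[449.37267943  64.03121261  77.        ]] block [[560.17361713 243.88357349  32.        ]]
```

View pics/w1z.png

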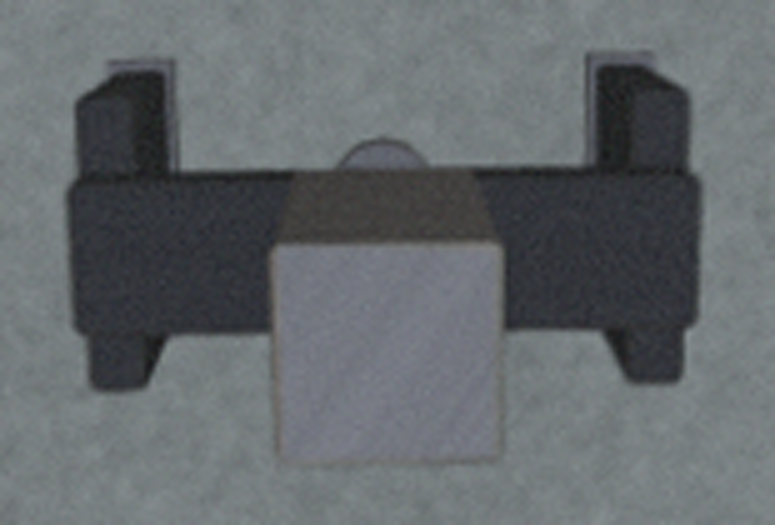

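Request:
{"method": "drive_tool", "body": {
  "targets": [
    [0,0.05,0.5,0,0,0],
    [0,0.05,0.9,0,0,0],
    [0,0,0.8,0,0,0],
    [0,0,0.4,0,0,0],
    [0,0,0,0,0,0]
  ]
}}

```text
time_s: 3.1
eef_pos: [451.0, 62.3, 165.3]
eef_rot: [0.271, 0.963, -0.0, -0.001]
wrist_force: [0.4, 0.3, -0.7]
finger_gap: 85.0
```

```bash
python3 - <<'E'
from h import *
go([452,57.5,96],58.5)
p=r.camera_params("wrist");s=r.sense()
im=r.snapshot("wrist")[:,:,::-1];cv2.imwrite("pics/w2.png",im)
R=Ro.from_quat(s["eef_rot"]);print(proj("wrist",[s["eef_pos"],s["eef_pos"]+R.apply([0,0,165-146])],p))
E
```

```text
t 3.1 pos [451.   62.3 165.3] joints [-0.3   0.47  0.15  2.11 -0.12  0.57  0.95] gap 85.0 F [ 0.4  0.3 -0.7]
turn units [-0.01 -0.02  0.01] shift units now [-0.14 -0.14  2.77] shift after turn [-0.13 -0.14  2.77]
[[277.30228716 265.12773948]
 [277.43989823 250.02772198]]
```

View pics/w2.png

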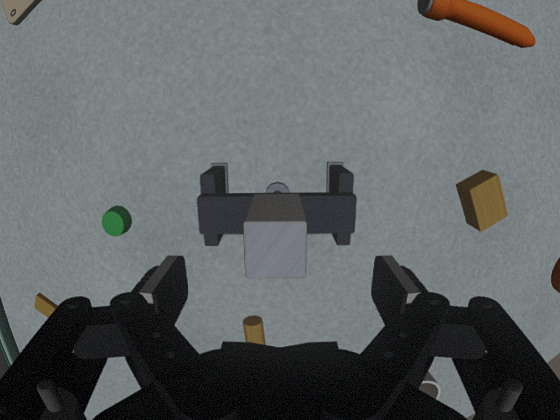

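Housing top centre is at about (275.5,250) and the projected TCP at (277.4,250), so it is aligned to about 1 mm. I'll descend and close.

Request:
{"method": "drive_tool", "body": {
  "targets": [
    [0,-0.05,0.5,0,0,0],
    [0,0,0.8,0,0,0],
    [0,0,0.8,0,0,0],
    [0,0,0.5,0,0,0],
    [0,0,0.15,0,0,0]
  ]
}}

```text
time_s: 3.65
eef_pos: [451.7, 60.7, 97.4]
eef_rot: [0.271, 0.962, 0.0, -0.0]
wrist_force: [0.3, 1.5, -0.3]
finger_gap: 85.0
```

Request:
{"method": "drive_tool", "body": {
  "targets": [
    [0,0,0,0,0,0],
    [0,0,0,0,0,0],
    [0,0,0,0,0,0],
    [0,0,0,0,0,0],
    [0,0,0,0,0,0]
  ],
  "claw": 20,
  "newtons": 50
}}

```text
time_s: 4.15
eef_pos: [451.9, 60.2, 98.2]
eef_rot: [0.272, 0.962, 0.0, 0.0]
wrist_force: [-1.3, -1.0, 5.5]
finger_gap: 33.7
```

```bash
python3 - <<'E'
from h import *
go([452,57.5,96],58.5)
E
```

```text
t 4.15 pos [451.9  60.2  98.2] joints [-0.27  0.59  0.1   2.17 -0.15  0.39  0.98] gap 33.7 F [-1.3 -1.   5.5]
turn units [ 0.    0.01 -0.01] shift units now [-0.06 -0.09  0.09] shift after turn [-0.06 -0.09  0.09]
```

Request:
{"method": "drive_tool", "body": {
  "targets": [
    [0,0,-0.3,0,0,0],
    [0,0,-0.6,0,0,0],
    [0,0,-0.8,0,0,0],
    [0,0,-0.8,0,0,0],
    [0,0,-0.3,0,0,0]
  ]
}}

```text
time_s: 4.65
eef_pos: [452.1, 60.5, 168.9]
eef_rot: [0.272, 0.962, 0.0, 0.001]
wrist_force: [0.4, -0.6, -6.4]
finger_gap: 33.2
```

```bash
python3 - <<'E'
from h import *
s=r.sense()
for n in("side","wrist"): cv2.imwrite(f"pics/{n}3.png",r.snapshot(n)[:,:,::-1])
go([565,242,170],85.5)
E
```

```text
t 4.75 pos [452.   60.5 168.2] joints [-0.3   0.46  0.15  2.11 -0.12  0.58  0.96] gap 33.5 F [-0.1  1.1 -7.1]
turn units [ 0.01  0.01 -3.38] shift units now [-0.06  8.55 -0.06] shift after turn [-3.94  7.59 -0.07]
```

View pics/side3.png

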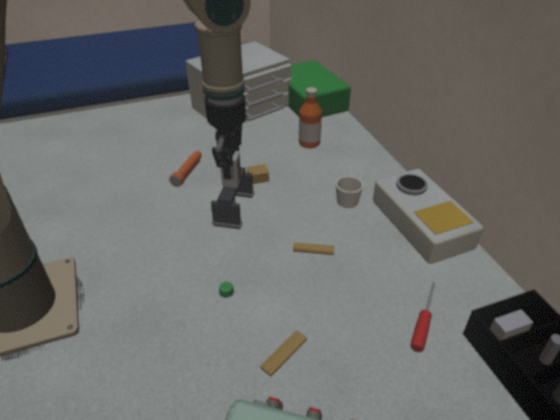

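View pics/wrist3.png

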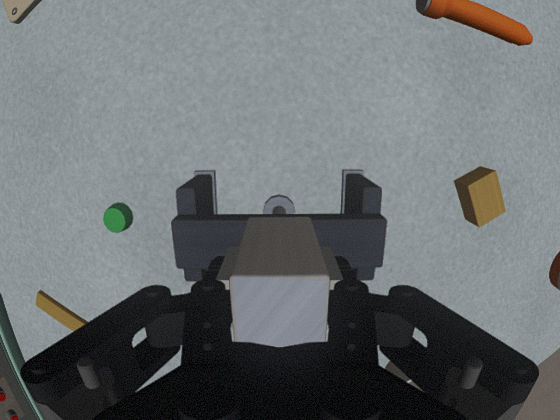

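The gauge hangs upright in the jaws, about 70 mm up, with its weight on the wrist reading (–7 N). The block stands at (480,197) in the wrist view. I'll carry the gauge over it.

Request:
{"method": "drive_tool", "body": {
  "targets": [
    [0,0.3,0,0,0,0],
    [0,0.6,0,0,0,-0.4],
    [-0.2,0.85,0,0,0,-0.7],
    [-0.4,0.9,0,0,0,-0.7],
    [-0.5,0.9,0,0,0,-0.7]
  ]
}}

```text
time_s: 5.25
eef_pos: [514.9, 132.6, 166.5]
eef_rot: [0.097, 0.995, 0.0, -0.001]
wrist_force: [-0.2, 0.1, -7.0]
finger_gap: 33.4
```

```bash
python3 - <<'E'
from h import *
go([565,242,170],85.5)
E
```

```text
t 5.25 pos [514.9 132.6 166.5] joints [-0.34  0.55  0.05  1.91 -0.04  0.68  1.12] gap 33.4 F [-0.2  0.1 -7. ]
turn units [-0.   -0.01 -0.83] shift units now [-1.12  4.68 -0.14] shift after turn [-1.65  4.52 -0.14]
```

Request:
{"method": "drive_tool", "body": {
  "targets": [
    [-0.2,0.9,0,0,0,-0.5],
    [-0.3,0.9,0,0,0,-0.4],
    [-0.4,0.9,-0.1,0,0,0],
    [-0.4,0.9,0,0,0,0],
    [-0.3,0.6,0,0,0,0]
  ]
}}

```text
time_s: 5.75
eef_pos: [566.3, 234.6, 168.5]
eef_rot: [0.035, 0.999, 0.001, -0.001]
wrist_force: [-0.3, -0.2, -6.3]
finger_gap: 33.3
```

Request:
{"method": "drive_tool", "body": {
  "targets": [
    [0,0.3,0,0,0,0],
    [0,0,0,0,0,0],
    [0,0,0,0,0,0]
  ]
}}

```text
time_s: 6.05
eef_pos: [565.6, 237.3, 169.1]
eef_rot: [0.037, 0.999, -0.001, -0.001]
wrist_force: [-0.5, -1.1, -5.6]
finger_gap: 33.5
```

```bash
python3 - <<'E'
from h import *
go([565,242,170],85.5)
p=r.camera_params("wrist")
cv2.imwrite("pics/w4.png",r.snapshot("wrist")[:,:,::-1])
cv2.imwrite("pics/s4.png",r.snapshot("side")[:,:,::-1])
cv2.imwrite("pics/t4.png",r.snapshot("top")[:,:,::-1])
E
```

```text
t 6.05 pos [565.6 237.3 169.1] joints [-0.46  0.65  0.03  1.69 -0.02  0.81  1.07] gap 33.5 F [-0.5 -1.1 -5.6]
turn units [-0.01 -0.02  0.03] shift units now [ 0.04  0.18 -0.04] shift after turn [ 0.04  0.18 -0.04]
```

View pics/w4.png

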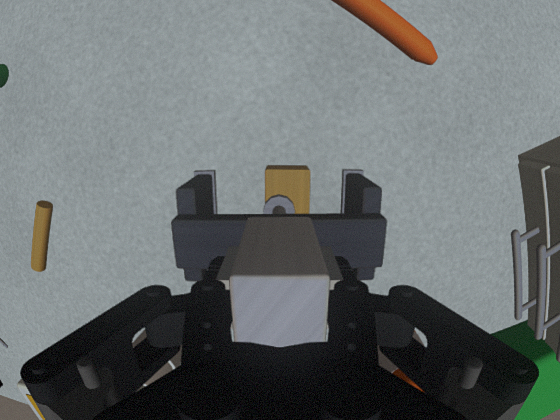

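View pics/s4.png

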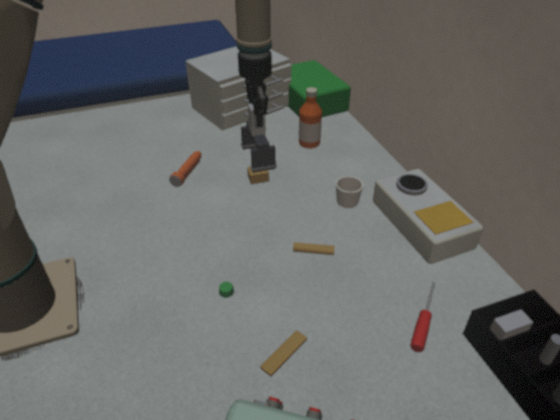

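View pics/t4.png

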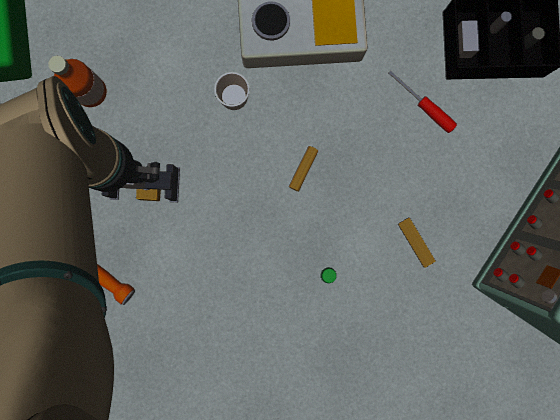

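```bash
python3 - <<'E'
from h import *
go([565,242,170],85.5)
p=r.camera_params("wrist");s=r.sense()
print("cam",ray("wrist",[[0,0]],p)[0])
e=s["eef_pos"]
print("block edges", plane("wrist",[[266,170],[309,170],[265,195],[310,195]],32,p).round(1), plane("wrist",[[266,166],[308,166]],0,p).round(1))
print("foot under tcp proj",proj("wrist",[[e[0],e[1],e[2]-98]],p),"foot seen at z71",plane("wrist",[[279,208]],71,p))
im=cv2.imread("pics/w4.png");cv2.imwrite("pics/w4z.png",cv2.resize(im[150:300,160:400],None,fx=3.3,fy=3.3,interpolation=cv2.INTER_CUBIC))
E
```

```text
t 6.2 pos [566.4 236.8 169.9] joints [-0.46  0.65  0.03  1.68 -0.02  0.81  1.07] gap 33.4 F [ 0.1 -0.4 -6.6]
turn units [-0.01 -0.    0.01] shift units now [ 0.07  0.2  -0.  ] shift after turn [ 0.07  0.2  -0.  ]
cam [500.52891882 242.83580287 311.74517085]
block edges [[540.9 228.3  32. ]
 [543.7 265.6  32. ]
 [563.  225.6  32. ]
 [566.  265.2  32. ]] [[541.6 227.    0. ]
 [544.6 267.5   0. ]]
foot under tcp proj [[277.78484843 209.81925524]] foot seen at z71 [[565.31789815 237.79538457  71.        ]]
```

View pics/w4z.png

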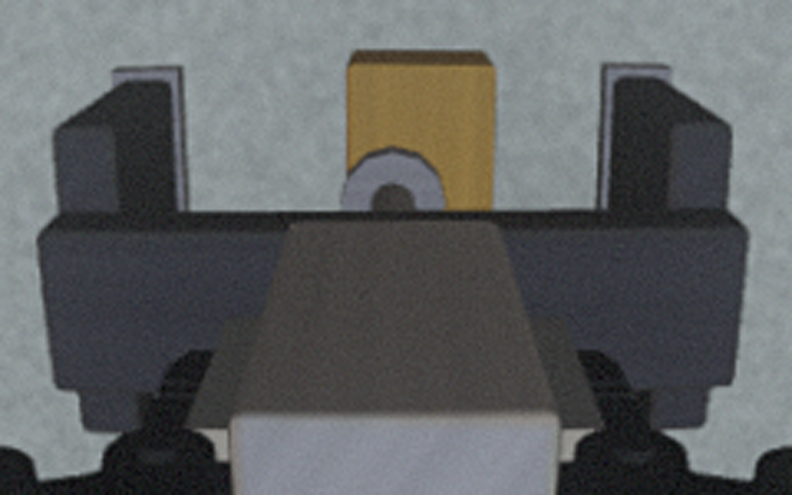

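Foot at (279,205), block top face between x 265 and 310 with its near edge at row 170. The block is about 6 mm further along tool +y than the foot; x is fine. I'll correct that, then lower most of the way.

Request:
{"method": "drive_tool", "body": {
  "targets": [
    [0,0.15,0,0,0,0],
    [0,0.1,0.3,0,0,0],
    [0,0,0.3,0,0,0],
    [0,0,0.3,0,0,0],
    [0,0,0,0,0,0]
  ]
}}

```text
time_s: 6.7
eef_pos: [565.9, 243.7, 145.7]
eef_rot: [0.038, 0.999, -0.001, -0.002]
wrist_force: [-0.1, -1.1, -6.5]
finger_gap: 33.6
```

```bash
python3 - <<'E'
from h import *
go([565,243,98],85.5)
p=r.camera_params("wrist")
im=r.snapshot("wrist")[:,:,::-1]
go([565,243,98],85.5)
cv2.imwrite("pics/w5z.png",cv2.resize(im[150:300,160:400],None,fx=3.3,fy=3.3,interpolation=cv2.INTER_CUBIC))
E
```

```text
t 6.7 pos [565.9 243.7 145.7] joints [-0.47  0.68  0.03  1.7  -0.02  0.77  1.06] gap 33.6 F [-0.1 -1.1 -6.5]
turn units [-0.01 -0.02  0.02] shift units now [ 0.03 -0.03  1.91] shift after turn [ 0.03 -0.03  1.91]
t 6.75 pos [566.4 243.9 146.4] joints [-0.47  0.68  0.03  1.69 -0.02  0.77  1.06] gap 33.5 F [-0.3 -0.2 -6.9]
turn units [-0.01 -0.01  0.02] shift units now [ 0.05 -0.04  1.94] shift after turn [ 0.05 -0.04  1.94]
```

View pics/w5z.png

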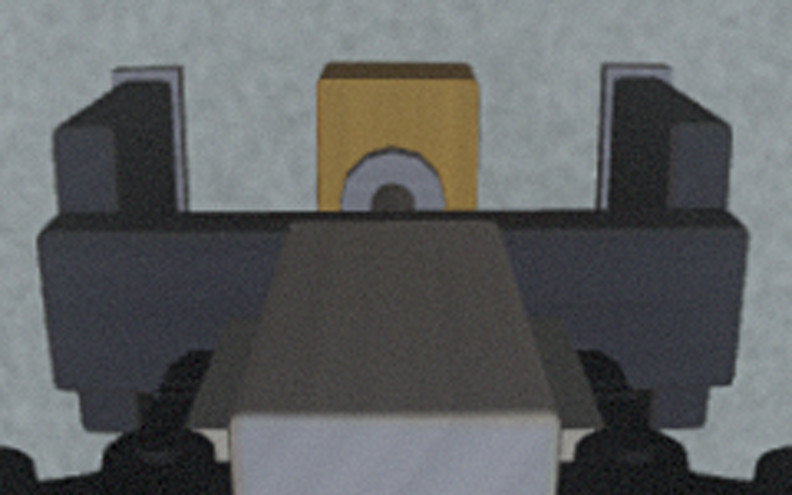

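The foot (x≈393 in the crop) is over the middle of the block (318–480). I'll lower further.

Request:
{"method": "drive_tool", "body": {
  "targets": [
    [0,0,0.3,0,0,0],
    [0,0,0.4,0,0,0],
    [0,0,0.4,0,0,0],
    [0,0,0.3,0,0,0],
    [0,0,0.2,0,0,0]
  ]
}}

```text
time_s: 7.25
eef_pos: [567.0, 244.3, 106.6]
eef_rot: [0.038, 0.999, -0.0, -0.0]
wrist_force: [-0.6, 0.5, -5.7]
finger_gap: 33.7
```

Request:
{"method": "drive_tool", "body": {
  "targets": [
    [0,0,0.1,0,0,0],
    [0,0,0.1,0,0,0],
    [0,0,0,0,0,0]
  ]
}}

```text
time_s: 7.55
eef_pos: [567.0, 244.2, 102.4]
eef_rot: [0.038, 0.999, -0.0, -0.0]
wrist_force: [-0.3, -0.7, -4.6]
finger_gap: 33.6
```

Request:
{"method": "drive_tool", "body": {
  "targets": [
    [0,0,0.05,0,0,0],
    [0,0,0.05,0,0,0],
    [0,0,0,0,0,0],
    [0,0,0,0,0,0]
  ]
}}

```text
time_s: 7.95
eef_pos: [567.1, 244.3, 100.1]
eef_rot: [0.038, 0.999, -0.0, -0.0]
wrist_force: [-0.9, -1.3, -5.2]
finger_gap: 33.4
```

```bash
python3 - <<'E'
from h import *
go([565,243,98],85.5)
im=r.snapshot("wrist")[:,:,::-1]
go([565,243,98],85.5)
cv2.imwrite("pics/w6z.png",cv2.resize(im[150:300,160:400],None,fx=3.3,fy=3.3,interpolation=cv2.INTER_CUBIC))
im=r.snapshot("side")[:,:,::-1]
cv2.imwrite("pics/s6z.png",cv2.resize(im[70:210,170:330],None,fx=4,fy=4,interpolation=cv2.INTER_CUBIC))
E
```

```text
t 7.95 pos [567.1 244.3 100.1] joints [-0.47  0.74  0.02  1.72 -0.02  0.68  1.06] gap 33.4 F [-0.9 -1.3 -5.2]
turn units [-0.   -0.    0.02] shift units now [ 0.08 -0.06  0.08] shift after turn [ 0.08 -0.06  0.08]
t 8.0 pos [567.1 244.4 100.1] joints [-0.47  0.74  0.02  1.72 -0.02  0.68  1.06] gap 33.3 F [-0.6 -0.3 -5. ]
turn units [-0.   -0.    0.02] shift units now [ 0.08 -0.06  0.08] shift after turn [ 0.08 -0.06  0.08]
```

View pics/w6z.png

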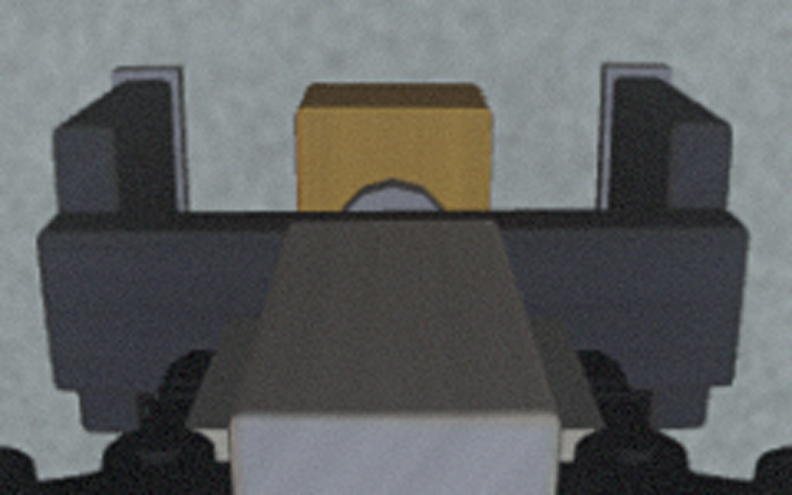

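View pics/s6z.png

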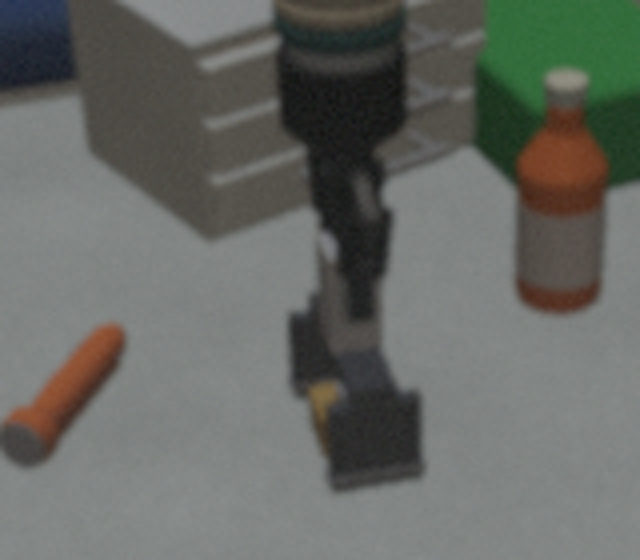

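The foot has been pushed up by the block and the legs straddle it, with about 2 mm left. I'll creep down until the weight comes off.

Request:
{"method": "drive_tool", "body": {
  "targets": [
    [0,0,0.04,0,0,0],
    [0,0,0.04,0,0,0],
    [0,0,0,0,0,0]
  ]
}}

```text
time_s: 8.35
eef_pos: [567.3, 244.4, 98.4]
eef_rot: [0.038, 0.999, 0.0, 0.0]
wrist_force: [-1.1, -1.8, -1.4]
finger_gap: 33.6
```

Request:
{"method": "drive_tool", "body": {
  "targets": [
    [0,0,0.03,0,0,0],
    [0,0,0,0,0,0],
    [0,0,0,0,0,0]
  ]
}}

```text
time_s: 8.65
eef_pos: [567.4, 244.3, 98.3]
eef_rot: [0.038, 0.999, 0.0, 0.0]
wrist_force: [-3.6, -2.1, 5.7]
finger_gap: 33.5
```

The wrist force has gone from -5 N to +6 N, so the legs stand on the table. I'll ease off slightly, then open.

Request:
{"method": "drive_tool", "body": {
  "targets": [
    [0,0,-0.02,0,0,0],
    [0,0,0,0,0,0]
  ],
  "newtons": 25
}}

```text
time_s: 8.85
eef_pos: [567.3, 244.3, 98.3]
eef_rot: [0.038, 0.999, 0.0, 0.0]
wrist_force: [-2.8, -2.4, 3.8]
finger_gap: 33.4
```

Request:
{"method": "drive_tool", "body": {
  "targets": [
    [0,0,0,0,0,0],
    [0,0,0,0,0,0],
    [0,0,0,0,0,0],
    [0,0,0,0,0,0],
    [0,0,0,0,0,0]
  ],
  "claw": 80
}}

```text
time_s: 9.35
eef_pos: [567.3, 244.5, 97.7]
eef_rot: [0.038, 0.999, 0.0, 0.0]
wrist_force: [-0.2, -0.6, 0.5]
finger_gap: 79.9
```

```bash
python3 - <<'E'
from h import *
im=r.snapshot("wrist")[:,:,::-1]
go([565,243,98],85.5)
cv2.imwrite("pics/w7.png",im)
E
```

```text
t 9.4 pos [567.2 244.5  97.7] joints [-0.47  0.75  0.02  1.73 -0.02  0.67  1.06] gap 80.1 F [ 0.4 -0.4 -0.9]
turn units [0.   0.   0.02] shift units now [ 0.08 -0.07 -0.01] shift after turn [ 0.08 -0.07 -0.01]
```

View pics/w7.png

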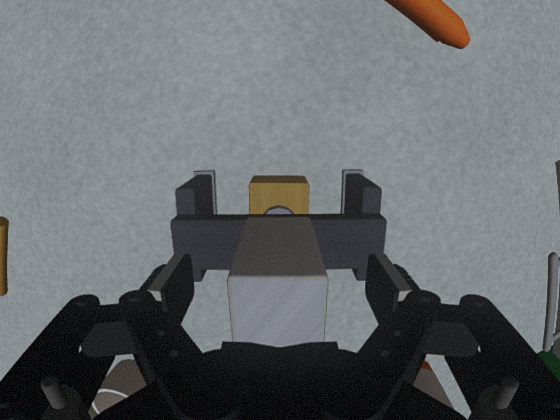

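The gauge stands free: the housing top at (278,308) is clear of both pads, and the force is near 0. I'll retreat straight up, then back, so the top camera can see.

Request:
{"method": "drive_tool", "body": {
  "targets": [
    [0,0,-0.3,0,0,0],
    [0,0,-0.7,0,0,0],
    [0,0,-1,0,0,0],
    [0,0,-1,0,0,0],
    [0,0,-1,0,0,0]
  ]
}}

```text
time_s: 9.9
eef_pos: [567.2, 244.4, 199.4]
eef_rot: [0.038, 0.999, 0.0, 0.0]
wrist_force: [-0.0, -0.1, 0.3]
finger_gap: 80.3
```

Request:
{"method": "drive_tool", "body": {
  "targets": [
    [0,0,-0.7,0,0,0],
    [0,1,0,0,0,0],
    [0,1,0,0,0,0],
    [0,1,0,0,0,0],
    [0,1,0,0,0,0]
  ]
}}

```text
time_s: 10.4
eef_pos: [574.8, 345.1, 216.1]
eef_rot: [0.038, 0.999, 0.0, 0.0]
wrist_force: [0.8, 0.5, 0.1]
finger_gap: 80.4
```

Request:
{"method": "drive_tool", "body": {
  "targets": [
    [0.7,1,0,0,0,0],
    [0.7,1,0,0,0,0],
    [0.7,1,0,0,0,0],
    [0.5,0.7,0,0,0,0],
    [0,0,0,0,0,0]
  ]
}}

```text
time_s: 10.9
eef_pos: [513.4, 445.9, 215.7]
eef_rot: [0.035, 0.999, 0.002, -0.001]
wrist_force: [-0.8, 1.1, 0.5]
finger_gap: 80.0
```

```bash
python3 - <<'E'
from h import *
go([565,243,98],85.5)
for n in("top","side"):
    im=r.snapshot(n)[:,:,::-1];cv2.imwrite(f"pics/{n}8.png",im)
t=cv2.imread("pics/top8.png");s=cv2.imread("pics/side8.png")
cv2.imwrite("pics/top8z.png",cv2.resize(t[130:240,90:210],None,fx=5,fy=5,interpolation=cv2.INTER_CUBIC))
cv2.imwrite("pics/side8z.png",cv2.resize(s[90:200,200:320],None,fx=5,fy=5,interpolation=cv2.INTER_CUBIC))
E
```

```text
t 10.9 pos [513.4 445.9 215.7] joints [-0.77  0.69  0.03  1.44 -0.03  1.01  0.77] gap 80.0 F [-0.8  1.1  0.5]
turn units [ 0.02 -0.02  0.07] shift units now [-2.63 -7.97  4.68] shift after turn [-2.69 -7.93  4.71]
```

View pics/top8z.png

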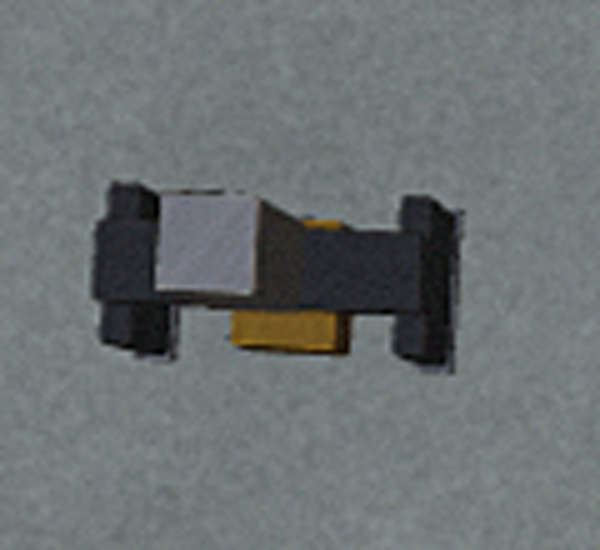

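View pics/side8z.png

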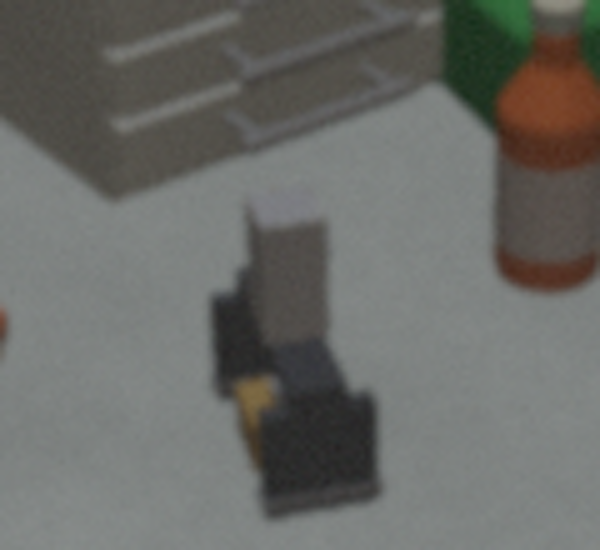

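```bash
python3 - <<'E'
from h import *
f=lambda P,o:(np.float64(P)+.5)/5-.5+o
H=plane("top",f([(161,195),(257,197),(254,293),(157,289)],(90,130)),146)
print("housing top",H.mean(0).round(1))
L=plane("top",f([(97,220),(90,0)][:1]+[(452,197),(110,182),(100,342),(400,362)],(90,130)),63)
H2=plane("side",f([(248,195),(313,180),(328,222),(260,228)],(200,90)),146);print("side",H2.mean(0).round(1))
print("block front corners now",plane("top",f([(232,345),(336,352)],(90,130)),32).round(1),"before",plane("top",f([(57,193),(160,200)],(125,160)),32).round(1))
E
```

```text
housing top [566.2 242.3 146. ]
side [568.6 243.6 146. ]
block front corners now [[541.4 263.2  32. ]
 [537.7 223.8  32. ]] before [[542.2 263.2  32. ]
 [538.5 224.2  32. ]]
```

Both views put the housing top at about (566–569, 242–244) when cast at z=146, so the gauge is upright and level over the block at (565,242). The block's corners have moved less than 1 mm. I'll hand in.

```bash
python3 -c "
from h import *
print(r.sense()['wrist_force'].round(1)); print(r.finish_job())"
```

```text
[-0.  -0.9  0. ]
the job is handed in; nothing more can be done
None
```

The bridge gauge is standing over the brass block, released and with the arm clear, and I handed the job in at about 11 s of the 35 s allowed. I gripped it by the housing, lifted it about 70 mm and turned it about 27° to line up with the block. I then lowered it until the table took its weight, opened the jaws and backed away.

**Last checks:**
- **Gauge position:** the housing top is at (566, 242) in the top view and (569, 244) in the side view. The block's centre is at about (565, 242), so the gauge is within about 4 mm of it.
- **Upright and standing:** both views agree on the housing top when cast at its full standing height of 146 mm. The tool height at set-down matched the height at grasp, about 98 mm.
- **Block:** its visible corners moved less than 1 mm.
- **Robot:** the wrist force was near 0 after release, so the arm is touching nothing.

**Not checked or disagreeing:**
- **Foot reading:** I could not read it directly. The picture just before set-down shows the foot pushed up onto the block, which should read about 32 mm.
- **Wrist camera:** it differed from the fixed cameras by 3–6 mm before the grasp and over the block. I corrected sideways from the wrist view both times, and the final fixed-camera views confirm the placing.

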